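# Uncap the shampoo flask, whichever way its cap turns

## Task

Set the empty white shampoo flask, with its cap still on, upright and fully home on the floor of the recess in the holding block so that it cannot turn. Then find out by trying which way its cap undoes (it may be either way), turn it off, and finish holding the cap in the gripper, still and at least 5 cm clear above the flask's bare neck, while the flask stays home in the block; do not let go of the cap at the end. Leave the other things where they stand.

Things in the scene. Friction and masses are not known exactly. Their poses are not given: they have to be found in the camera images.
- flask_mid (a point): Centre of the body of the empty white plastic shampoo flask (loose, 80 to 145 g with cap, standing upright). The body is a rounded box, 76 mm (x axis) by 48 mm (y axis) by 90 mm high; the point is half-way up, 45 mm above the underside. z points up along the neck. A half turn about z gives the same shape. It can be lifted and carried by its cap, hanging nearly upright.
- flask: The same flask; origin at the centre of its underside. A round collar, 51 mm diameter, reaches from 90 to 100 mm above the underside; the cap sits on it. The neck inside the cap ends 124 mm above the underside. The lowest 10 mm of the foot tapers in by 4 mm a side. Unless held, as by the recess, the flask turns with the cap.
- cap_mid (a point): Centre of the flask's round white flip-top cap, 54 mm diameter, 29 mm high, 20 g; the point is half-way up, on the neck's axis, 69.5 mm above flask_mid while the cap is on. z points up. Closed at the start; then lifting it lifts the flask with it (1 to 2 mm of play).
- cap: The same cap; origin at the centre of its lower rim. Quarter-turn cap of unknown hand, either way, not visible outside. It turns easily (under 0.1 N m); the wrong way it meets a hard stop (over 0.3 N m) after 10 to 30 degrees, so go back and try the other way. The right way it runs on freely to about 95 degrees, and at 60 to 90 degrees from its start (best 75) it lifts straight up off the neck.
- block_floor (a point): Centre of the recess floor in the aluminium holding block, screwed to the tray. Block 124 mm (x axis) by 96 mm (y axis) by 32 mm high; rectangular recess 80 mm (x) by 52 mm (y), 22 mm deep, floor 10 mm above the tray. The flask's 76 x 48 mm foot fits loosely, long side along long side, either way round. z up.
- bottle: The brown glass bottle of bottle_mid; origin at the centre of its underside.
- carton: The carton of carton_mid; origin at the centre of its underside.
- bottle_mid (a point): Bystander: brown glass bottle, upright, 62 mm diameter, 200 mm tall; the point is its centre, 100 mm above the tray. Leave it alone.
- jar_mid (a point): Bystander: clear glass yogurt jar, open, upright, 68 mm diameter, 78 mm tall; the point is its centre, 39 mm above the tray. Leave it alone.
- can_mid (a point): Bystander: crushed silver can, squashed to 68 mm diameter and 38 mm tall; the point is its centre, 19 mm above the tray. Leave it alone.
- tin_mid (a point): Bystander: plain steel food tin, upright, 74 mm diameter, 106 mm tall; the point is its centre, 53 mm above the tray. Leave it alone.
- lid_mid (a point): Bystander: flat dark steel jar lid, 62 mm diameter, 12 mm thick, lying on the tray; the point is its centre, 6 mm above the tray. Leave it alone.
- carton_mid (a point): Bystander: cardboard carton, upright, 70 x 70 x 150 mm tall; the point is its centre, 75 mm above the tray. Leave it alone.
Not all that is in view belongs to the job. What is shaped like the cap but black is not meant.

How it is judged:
By the outcome, as a careful person would: the job done as asked, in the order asked, and still so for the second after the job is handed in, while the arm keeps its last pose, push and grip.
It also fails if it takes over 58 s, if anything falls off the work surface, if the arm or the gripper's body presses on something with over 40 N, if the wrist force passes 120 N, or if a joint passes its speed limit or range.

## Robot

A 6-joint arm with a two-finger parallel gripper is mounted at the origin on the work surface. World frame = base frame: x ahead of the robot, y to its left, z up, the work surface at z = 0. Lengths are in m, angles in rad, forces in N, time in s.
With the tool pointing down it reaches from about 0.275 to 0.825 m from the base axis. Payload 4.9 kg.
Tool frame: the origin (TCP) lies midway between the tips of the shut fingers; the grasp point (between the pads) lies 19 mm behind it (grip_point_offset is the distance from the TCP to the grasp point, in m); z points along the fingers, y is the line along which they close (so a half turn about z gives the same grasp; the last joint's range is limited). The gripper opens to 85 mm and grips with 20 to 120 N. Pads are 22 mm wide; open, the fingers measure 114 mm over their backs; the gripper's body (76 mm by 85 mm) begins 54 mm behind the grasp point. The pads swing forward as they close: fully open they stand 13 mm farther back than shut.
Start: joints at [1.128, 0.326, -0.193, 1.052, 0, 1.437], TCP at [0.167, 0.524, 0.231] pointing down, gripper open.
Joint ranges: [-2.65, 2.65], [-0.97, 1.79], [-1.3, 1.35], [-1.93, 2.1], [-1.47, 1.37], [-3.14, 3.14]. Speed limits (rad/s): [2.57, 2.57, 3.14, 3.14, 3.14, 3.14].

## Interface

Orientations are given as a rotation vector (axis times angle).
In Python, from cell import * gives the robot as it stands. Calls block until the motion is done:
- movep(position, orientation): joint-space move of the TCP to a pose.
- move_l(position, velocity=0.15, rot=None, until_force=None): straight line of the TCP; rot=None keeps the orientation; velocity is the mean speed in m/s. With until_force (N) it stops when the force on the tool has changed by that much, and returns True; else False.
- set_joints(angles): joint-space move.
- let_go() and grab(newtons=None): open the fingers fully, or close them until they stop; newtons is the grip in N (None keeps the last).
- sleep(seconds).
- ik(position, orientation): joint angles nearest the present ones, or None.
- get_state(): the state.
- grab_frame(name): name is "scene" or "top"; returns a dict with "img" (480x640x3 uint8, red, green, blue), "fx", "fy", "cx", "cy" (pixels), "cam_to_world" (4x4, takes a point from camera to world coordinates). Camera axes: x right, y down, z forward; pixel columns grow to the right and rows downward; lengths in m; the calibration is good to about 2 mm. A picture is of the moment at which its call begins. There is no depth.
A pose or a line that the arm cannot do raises MotionError and nothing moves.
- sign_off(): hands the job in; it is judged then, once.
Trained networks look in the newest picture that a camera, given by its name, has taken for a name from the list of things; names that differ only in an ending like _2 or _b are one class to them, and where a whole thing is asked for, a point or a joint stands for the part that bears it (a point fixed in the world has none). Each returns a list of dicts, best first, with "score" (0 to 1); they miss things now and then, are a little off and sometimes report something else, mostly with a low value. They report only what shows in the picture. A call takes as long as a camera call. They do not tell look-alikes from the thing itself.
- spot_in(camera, name): "centre" ([column, row] in pixels, amid what is visible of it).
- silhouettes(camera, name): "mask" (480x640 bool, what is visible of it) and "centre" ([column, row] in pixels, amid what is visible of it).
- tip_of(camera, name): "centre" ([column, row] in pixels: a listed point, or the origin of a listed thing).
The state is a dict: "clock": time; "q": joint angles; "joint_velocities": joint speeds; "tau": joint torques, N m; "position": TCP position; "eef_rot": TCP orientation; "contact_force": force on the tool from outside, world axes, zero at the start; "wrist_torque": the same for the moment, N m; "finger_gap": opening from 0.0 (shut) to 1.0 (fully open); "grasp_force": force on a finger pad.
Only numpy, scipy, OpenCV 4.12 (cv2) and the standard library are available. Lean on these libraries where they do the work, as an engineer would, in place of code of your own. Each camera call takes 0.05 s, during which the arm holds its last target. There are 200 camera calls.

## Working session

There is one attempt and no reset: what is moved stays moved. The work goes in short steps, each a Python script; the robot and the scene stay as the last script left them, time stands still between calls to the robot, and variables do not carry over. Pictures are saved under pics/ and viewed, at most 10 in all, crops included, and the job is handed in when it is done.

```bash
mkdir -p pics; ls
cat > h.py <<'E'
from cell import *
import numpy as np, cv2
def save(cam,name):
    f=grab_frame(cam); cv2.imwrite(f"pics/{name}.png",f["img"][:,:,::-1]); return f
def ray(f,px):
    T=np.array(f["cam_to_world"]); d=np.array([(px[0]-f["cx"])/f["fx"],(px[1]-f["cy"])/f["fy"],1.])
    return T[:3,3],T[:3,:3]@d
def atz(f,px,z):
    o,d=ray(f,px); return o+d*(z-o[2])/d[2]
def proj(f,p):
    T=np.linalg.inv(np.array(f["cam_to_world"])); c=T[:3,:3]@np.array(p)+T[:3,3]
    return [f["fx"]*c[0]/c[2]+f["cx"],f["fy"]*c[1]/c[2]+f["cy"]]
E
python3 - <<'E'
from h import *
Z=dict(flask_mid=.045,cap_mid=.1145,block_floor=.01,bottle_mid=.1,jar_mid=.039,can_mid=.019,tin_mid=.053,lid_mid=.006,carton_mid=.075)
for c in("scene","top"):
    f=save(c,c+"0")
    print(c,np.round(f["cam_to_world"],3).tolist(),f["fx"])
    for n,z in Z.items():
        for r in tip_of(c,n)[:3]:
            print(n,round(r["score"],2),np.round(r["centre"]),np.round(atz(f,r["centre"],z),3))
s=get_state();print(s["clock"],s["eef_rot"],s["finger_gap"])
E
```

```text
pics
scene [[-0.347, 0.601, -0.72, 1.288], [0.938, 0.205, -0.281, 0.263], [-0.021, -0.773, -0.634, 0.688], [0.0, 0.0, 0.0, 1.0]] 475.56345581987
flask_mid 0.86 [257. 207.] [ 0.492 -0.201  0.045]
cap_mid 0.81 [214. 220.] [ 0.647 -0.214  0.115]
cap_mid 0.69 [266. 252.] [ 0.701 -0.072  0.115]
cap_mid 0.68 [270. 194.] [ 0.527 -0.144  0.115]
block_floor 0.89 [423. 266.] [0.529 0.198 0.01 ]
bottle_mid 0.95 [290. 294.] [0.773 0.007 0.1  ]
jar_mid 0.97 [341. 213.] [ 0.442 -0.009  0.039]
jar_mid 0.72 [252. 190.] [ 0.422 -0.251  0.039]
can_mid 0.66 [323. 273.] [0.627 0.011 0.019]
tin_mid 0.83 [182. 284.] [ 0.777 -0.22   0.053]
lid_mid 0.72 [334. 249.] [0.534 0.003 0.006]
lid_mid 0.62 [324. 274.] [0.615 0.01  0.006]
top [[-0.018, -0.983, 0.181, 0.394], [-1.0, 0.018, -0.003, 0.006], [-0.001, -0.181, -0.983, 1.12], [0.0, 0.0, 0.0, 1.0]] 522.3562239517903
flask_mid 0.96 [418. 282.] [ 0.495 -0.188  0.045]
cap_mid 0.97 [432. 333.] [ 0.39  -0.197  0.115]
cap_mid 0.94 [426. 277.] [ 0.498 -0.192  0.115]
cap_mid 0.83 [461. 267.] [ 0.514 -0.26   0.115]
block_floor 0.56 [235. 272.] [0.525 0.195 0.01 ]
block_floor 0.46 [238. 163.] [0.769 0.192 0.01 ]
bottle_mid 0.98 [326. 147.] [ 0.77  -0.003  0.1  ]
bottle_mid 0.5 [236. 163.] [0.739 0.181 0.1  ]
jar_mid 0.96 [337. 310.] [ 0.441 -0.019  0.039]
can_mid 0.92 [321. 222.] [0.629 0.01  0.019]
can_mid 0.3 [232. 152.] [0.792 0.204 0.019]
tin_mid 0.94 [425. 151.] [ 0.774 -0.215  0.053]
tin_mid 0.65 [425. 272.] [ 0.513 -0.202  0.053]
lid_mid 0.88 [332. 269.] [ 0.53  -0.011  0.006]
carton_mid 0.67 [232. 154.] [0.768 0.193 0.075]
carton_mid 0.24 [428. 274.] [ 0.506 -0.204  0.075]
1.0 [-4.83075174e-01 -3.10421415e+00 -7.10284207e-05] 1.0004842799047176
```

View pics/scene0.png

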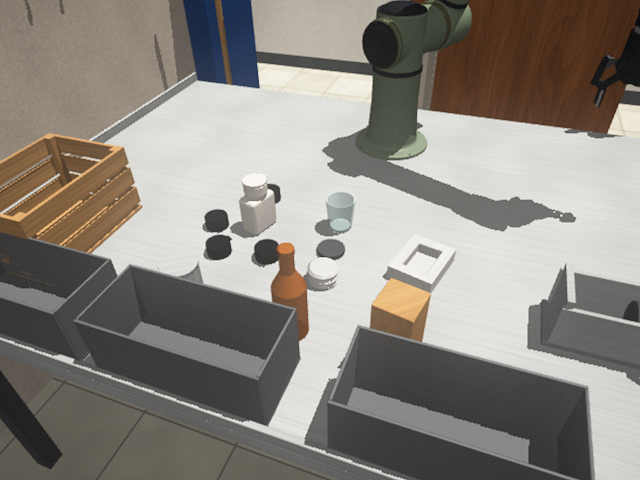

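View pics/top0.png

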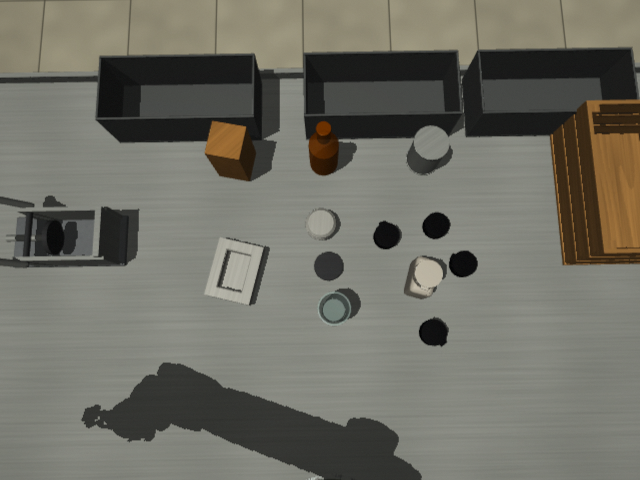

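The flask stands at about (427,273) in the top view, ringed by black look-alike caps at (386,235), (435,225), (462,263) and (433,332). The block is at (237,271) and the other things are clear of both. Next I fit box and cylinder models to the masks for the exact poses and yaws.

```bash
cat >> h.py <<'E'
from scipy.optimize import minimize
def box(a,b,z0,z1): return np.array([[sx*a/2,sy*b/2,z] for sx in(1,-1) for sy in(1,-1) for z in(z0,z1)])
def cyl(r,z0,z1): return np.array([[r*np.cos(t),r*np.sin(t),z] for t in np.linspace(0,2*np.pi,40) for z in(z0,z1)])
def rbox(a,b,r,z0,z1): 
    return np.concatenate([c+o for c in (np.array([[sx*(a/2-r),sy*(b/2-r),0] for sx in(1,-1) for sy in(1,-1)])) for o in [cyl(r,z0,z1)]])
BLOCK=[box(.124,.096,0,.032)]
FLASK=[rbox(.076,.048,.01,.01,.09),rbox(.068,.040,.008,0,.01),cyl(.0255,.09,.1),cyl(.027,.1,.129)]
def render(f,parts,x,y,yaw,z=0):
    m=np.zeros((480,640),np.uint8); c,s=np.cos(yaw),np.sin(yaw)
    T=np.linalg.inv(np.array(f["cam_to_world"]))
    for P in parts:
        W=P@np.array([[c,s,0],[-s,c,0],[0,0,1]])+[x,y,z]
        C=W@T[:3,:3].T+T[:3,3]
        u=np.stack([f["fx"]*C[:,0]/C[:,2]+f["cx"],f["fy"]*C[:,1]/C[:,2]+f["cy"]],1).astype(np.float32)
        cv2.fillConvexPoly(m,np.round(cv2.convexHull(u)*16).astype(np.int32),255,cv2.LINE_AA,4)
    return m/255.
def fit(views,parts,x,y,z=0):
    def cost(p): return sum(1-np.minimum(r,m).sum()/np.maximum(r,m).sum() for f,m in views for r in [render(f,parts,p[0]/100,p[1]/100,p[2]*.1,z)])
    best=min((minimize(cost,[x*100,y*100,yaw*10],method="Nelder-Mead",options=dict(initial_simplex=np.array([[x*100,y*100,yaw*10],[x*100+1,y*100,yaw*10],[x*100,y*100+1,yaw*10],[x*100,y*100,yaw*10+2]]))) for yaw in np.arange(0,np.pi,np.pi/8)),key=lambda r:r.fun)
    return best.x*[.01,.01,.1],best.fun
E
python3 - <<'E'
from h import *
V={"flask":[],"block_floor":[]}
out={}
for c in("top","scene"):
    f=grab_frame(c); out[c]=f["img"].copy()
    for n,p in(("flask",(.495,-.19,.06)),("block_floor",(.525,.196,.03))):
        rs=silhouettes(c,n)
        if not rs: print(c,n,"none");continue
        r=min(rs,key=lambda r:np.hypot(*(np.array(r["centre"])-proj(f,p))))
        print(c,n,r["score"],r["centre"],proj(f,p),r["mask"].sum())
        V[n].append((f,r["mask"].astype(float)))
for n,parts,x,y in(("flask",FLASK,.495,-.19),("block_floor",BLOCK,.525,.196)):
    for vs in (V[n],*[[v] for v in V[n]]):
        p,c=fit(vs,parts,x,y); print(n,np.round(p,4),np.degrees(p[2]),c)
        if vs is V[n]:
            for cam,(f,m) in zip(out,V[n]):
                for k,mm in((0,render(f,parts,*p)),(1,m)):
                    cs,_=cv2.findContours((mm>.5).astype(np.uint8),cv2.RETR_EXTERNAL,cv2.CHAIN_APPROX_NONE)
                    cv2.drawContours(out[cam],cs,-1,(255,0,0) if k==0 else (0,255,0),1)
t,s=out["top"],out["scene"]
R=lambda a:cv2.resize(a,(400,300),interpolation=cv2.INTER_NEAREST)
im=np.vstack([np.hstack([R(t[225:315,190:310]),R(t[230:320,370:490])]),np.hstack([R(s[210:300,360:480]),R(s[165:255,195:315])])])
cv2.imwrite("pics/fit.png",im[:,:,::-1])
E
```

```text
top flask 0.88 [412.6, 286.7] [np.float64(420.3050783277012), np.float64(280.836213629805)] 460
top block_floor 0.78 [235.6, 269.9] [np.float64(232.97569032678535), np.float64(271.2849385317222)] 2867
scene flask 0.76 [258.6, 212.3] [np.float64(259.9090710145551), np.float64(203.34405887583642)] 1202
scene block_floor 0.93 [423.1, 264.4] [np.float64(423.12985075189783), np.float64(257.35076030810757)] 2508
flask [ 0.5037 -0.193   2.9165] 167.10050281370516 1.0129328105605684
flask [ 0.5037 -0.1922 -0.3815] -21.8589030770871 0.6508487113486621
flask [ 0.5074 -0.1909 -0.1599] -9.164115532010202 0.35413071487549797
block_floor [0.5276 0.1939 2.9064] 166.5266859969171 0.12331107718240952
block_floor [0.5283 0.1941 2.8936] 165.79009403869023 0.04423408638204185
block_floor [0.5239 0.1941 2.9064] 166.52589382895079 0.07577213710969166
```

View pics/fit.png

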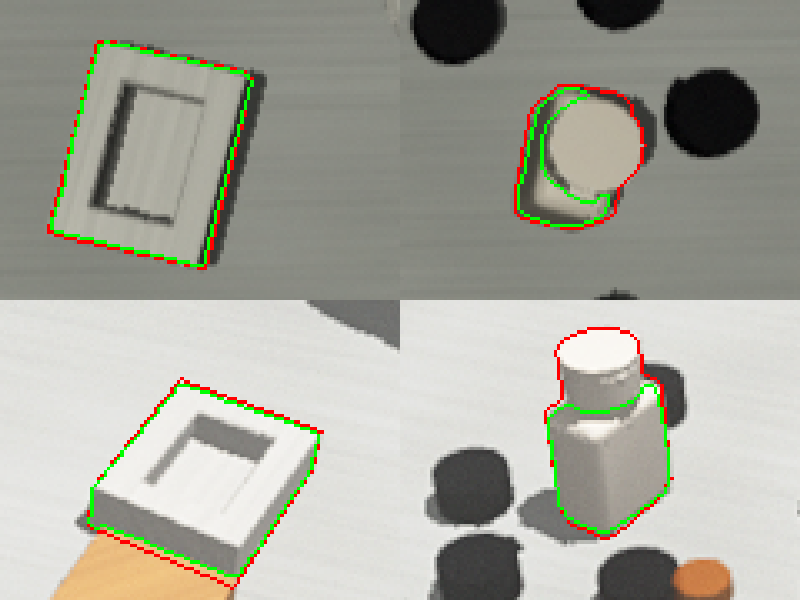

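The block fit is good: the red model lies on the green mask to about a pixel. The flask mask leaves out the cap, so I refit with the cap's mask added.

Run:
```python
from h import *
V=[];C=[]
for c in("top","scene"):
    f=grab_frame(c); ms=[]
    for n,p in(("flask",(.5,-.192,.045)),("cap",(.5,-.192,.1145))):
        r=min(silhouettes(c,n),key=lambda r:np.hypot(*(np.array(r["centre"])-proj(f,p))))
        print(c,n,r["score"],r["centre"],r["mask"].sum()); ms.append(r["mask"])
    V.append((f,(ms[0]|ms[1]).astype(float))); C.append((f,ms[1].astype(float)))
for vs in (V,V[:1],V[1:]):
    p,c=fit(vs,FLASK,.495,-.19); print("flask",np.round(p,4),np.degrees(p[2]),c)
for vs in (C,C[:1],C[1:]):
    p,c=fit(vs,[cyl(.027,.1,.129)],.495,-.19); print("cap",np.round(p,4),c)
for x,y,yaw in((.503,-.193,-.3),(.526,.194,-.24)):
  for d in (0,np.pi/2,-np.pi/2):
    from scipy.spatial.transform import Rotation as R
    rot=(R.from_euler("z",yaw+d)*R.from_euler("x",np.pi)).as_rotvec()
    for z in(.095,.2): print(x,d,ik([x,y,z],rot))
```

```text
top flask 0.88 [412.1, 286.6] 486
top cap 0.67 [428.1, 273.7] 723
scene flask 0.59 [257.0, 211.5] 1233
scene cap 0.65 [252.9, 185.4] 509
flask [ 0.5039 -0.1933  2.8519] 163.40367188592296 0.17725064708682348
flask [ 0.5035 -0.1931  2.7883] 159.757153430417 0.0973538446940494
flask [ 0.5059 -0.1921 -0.1673] -9.583841841488871 0.06509333899024183
cap [ 0.5031 -0.1941  1.3026] 0.1905006692499135
cap [ 0.5031 -0.1941  2.4851] 0.07191083158488298
cap [ 0.5031 -0.1943  0.8758] 0.1173129638069067
0.503 0 [-5.03413802e-01  4.37107754e-01 -4.09136703e-01  7.24551870e-01
  4.44089210e-16  2.93817885e+00]
0.503 0 [-5.03413802e-01  3.28678128e-01 -2.72601490e-01  9.69516709e-01
  4.44089210e-16  2.93817885e+00]
0.503 1.5707963267948966 [-5.03413802e-01  4.37107754e-01 -4.09136703e-01  7.24551870e-01
  4.44089210e-16  1.36738252e+00]
0.503 1.5707963267948966 [-5.03413802e-01  3.28678128e-01 -2.72601490e-01  9.69516709e-01
  4.44089210e-16  1.36738252e+00]
0.503 -1.5707963267948966 [-5.03413802e-01  4.37107754e-01 -4.09136703e-01  7.24551870e-01
 -4.44089210e-16 -1.77421013e+00]
0.503 -1.5707963267948966 [-5.03413802e-01  3.28678128e-01 -2.72601490e-01  9.69516709e-01
 -4.44089210e-16 -1.77421013e+00]
0.526 0 [ 0.22168308  0.47175839 -0.34999286  0.74904508  0.         -2.67990957]
0.526 0 [ 0.22168308  0.36802205 -0.21456851  0.98820577  0.         -2.67990957]
0.526 1.5707963267948966 [ 2.21683081e-01  4.71758391e-01 -3.49992856e-01  7.49045079e-01
  4.44089210e-16  2.03247941e+00]
0.526 1.5707963267948966 [ 2.21683081e-01  3.68022049e-01 -2.14568507e-01  9.88205771e-01
  4.44089210e-16  2.03247941e+00]
0.526 -1.5707963267948966 [ 0.22168308  0.47175839 -0.34999286  0.74904508  0.         -1.10911325]
0.526 -1.5707963267948966 [ 0.22168308  0.36802205 -0.21456851  0.98820577  0.         -1.10911325]
```

```bash
cat >> h.py <<'E'
from scipy.spatial.transform import Rotation as R
def rot(yaw): return (R.from_euler("z",yaw-np.pi/2)*R.from_euler("x",np.pi)).as_rotvec()
def st():
    s=get_state(); print({k:np.round(s[k],3).tolist() for k in("clock","position","contact_force","wrist_torque","finger_gap","grasp_force")}, np.round(s["q"][5],3)); return s
E
python3 - <<'E'
from h import *
y=np.radians(-15.5)
movep([.503,-.1935,.25],rot(y)); st()
print(move_l([.503,-.1935,.090],.12,until_force=6)); st()
grab(45); st()
move_l([.503,-.1935,.25],.15); st()
movep([.526,.194,.25],rot(np.radians(-13.9))); st()
s=save("scene","hold_s"); t=save("top","hold_t")
cv2.imwrite("pics/hold.png",np.hstack([cv2.resize(s["img"][100:340,330:530],(400,480)),cv2.resize(t["img"][130:370,130:330],(400,480))])[:,:,::-1])
E
```

```text
{'clock': 4.392, 'position': [0.503, -0.193, 0.25], 'contact_force': [0.468, 0.348, 0.227], 'wrist_torque': [-0.047, -0.007, 0.031], 'finger_gap': 0.999, 'grasp_force': 0.0} -1.804
False
{'clock': 5.875, 'position': [0.504, -0.194, 0.091], 'contact_force': [-0.261, 0.122, -0.324], 'wrist_torque': [-0.052, -0.071, 0.002], 'finger_gap': 0.999, 'grasp_force': 0.0} -1.804
{'clock': 6.275, 'position': [0.503, -0.194, 0.091], 'contact_force': [-0.869, 0.676, 6.067], 'wrist_torque': [0.108, 0.22, -0.006], 'finger_gap': 0.622, 'grasp_force': 47.423} -1.805
{'clock': 7.492, 'position': [0.502, -0.193, 0.249], 'contact_force': [-0.24, 0.134, -1.613], 'wrist_torque': [-0.019, 0.064, 0.045], 'finger_gap': 0.626, 'grasp_force': 47.696} -1.804
{'clock': 8.933, 'position': [0.526, 0.193, 0.25], 'contact_force': [0.413, 0.561, -1.846], 'wrist_torque': [0.037, -0.029, 0.036], 'finger_gap': 0.625, 'grasp_force': 47.711} -1.107
```

View pics/hold.png

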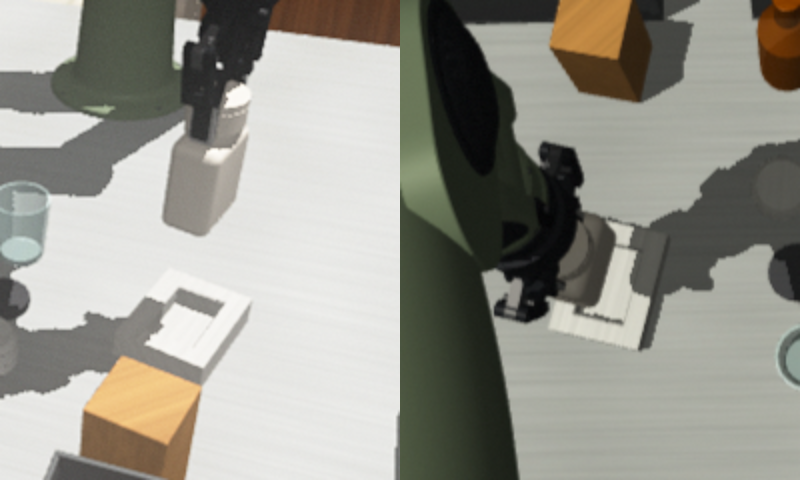

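The flask hangs upright from the cap, just above the block. I lower it to close above the recess and measure the body's pose from the scene camera.

Run:
```python
from h import *
move_l([.526,.194,.140],.12); st()
f=grab_frame("scene")
c=proj(f,[.526,.194,.09])
r=min(silhouettes("scene","flask"),key=lambda r:np.hypot(*(np.array(r["centre"])-c)))
b=min(silhouettes("scene","block_floor"),key=lambda r:np.hypot(*(np.array(r["centre"])-proj(f,[.526,.194,.02]))))
m=r["mask"];print(r["score"],r["centre"],c,m.sum())
cut=m.astype(float)
p,cc=fit([(f,cut)],FLASK[:2],.526,.194,z=.0485); print(p,np.degrees(p[2]),cc)
print(b["score"],b["mask"].sum())
im=f["img"].copy()
for mm,col in((render(f,FLASK[:2],*p,.0485),(255,0,0)),(m,(0,255,0)),(render(f,BLOCK,.5239,.1941,2.9064),(255,0,255)),(render(f,[box(.08,.052,.032,.0321)],.5239,.1941,2.9064),(0,0,255))):
    cs,_=cv2.findContours((mm>.5).astype(np.uint8),cv2.RETR_EXTERNAL,cv2.CHAIN_APPROX_NONE)
    cv2.drawContours(im,cs,-1,col,1)
cv2.imwrite("pics/near.png",cv2.resize(np.hstack([f["img"][170:310,360:490],im[170:310,360:490]]),(780,420),interpolation=cv2.INTER_NEAREST)[:,:,::-1])
```

```text
{'clock': 10.1, 'position': [0.527, 0.194, 0.141], 'contact_force': [-0.193, -0.104, -0.735], 'wrist_torque': [0.023, 0.013, 0.026], 'finger_gap': 0.619, 'grasp_force': 47.715} -1.106
0.59 [423.5, 238.0] [np.float64(425.59698339462614), np.float64(234.87542702875533)] 1369
[0.53179663 0.19410392 2.92061987] 167.33919188282584 0.2438896263696979
0.7 1780
```

View pics/near.png

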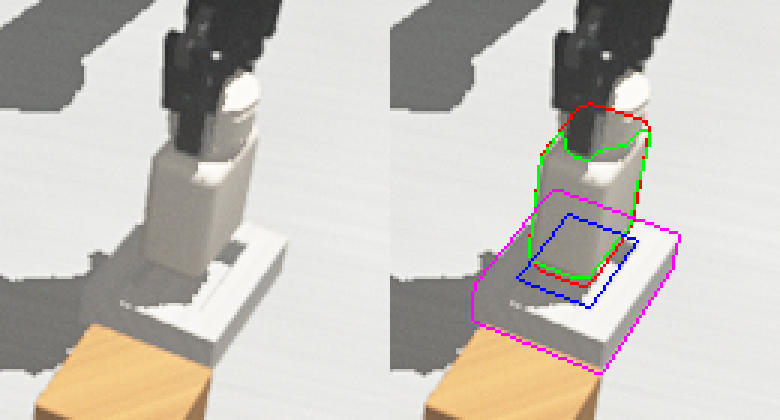

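Yaw agrees within about a degree: flask −12.7°, block −13.5° to −14.2°. I go down by feel.

Run:
```python
from h import *
print(move_l([.526,.194,.09],.05,until_force=6)); st()
```

```text
True
{'clock': 11.0, 'position': [0.526, 0.194, 0.1], 'contact_force': [0.535, 0.437, -0.131], 'wrist_torque': [-0.012, -0.259, -0.02], 'finger_gap': 0.623, 'grasp_force': 48.772} -1.106
```

Contact came at TCP z 0.100, the height expected on the recess floor. I press to confirm, then try a turn in small steps while watching the torque.

```bash
cat >> h.py <<'E'
Y0=np.radians(-13.9)
def turn(a0,a1,step=4,lim=.2,pos=None):
    sg=np.sign(a1-a0); pos=pos or [.526,.194,.1005]
    for a in np.arange(a0+sg*step,a1+sg*.1,sg*step):
        move_l(pos,.05,rot=rot(Y0+np.radians(a))); s=get_state()
        print(round(a),np.round(s["wrist_torque"],3),np.round(s["contact_force"],1),round(s["clock"],1))
        if abs(s["wrist_torque"][2])>lim: return a,True
    return a1,False
E
python3 - <<'E'
from h import *
print(move_l([.526,.194,.092],.03,until_force=12)); st()
move_l([.526,.194,.1005],.05); st()
print(turn(0,40))
E
```

```text
True
{'clock': 11.208, 'position': [0.526, 0.194, 0.1], 'contact_force': [-0.862, -0.238, 6.248], 'wrist_torque': [-0.006, 0.03, -0.05], 'finger_gap': 0.626, 'grasp_force': 49.22} -1.106
{'clock': 11.458, 'position': [0.526, 0.194, 0.1], 'contact_force': [0.039, -0.494, 1.887], 'wrist_torque': [-0.002, 0.024, -0.006], 'finger_gap': 0.624, 'grasp_force': 48.775} -1.107
4 [-0.034 -0.019 -0.035] [ 0.6  0.3 -0.3] 11.7
8 [ 0.03  -0.018  0.01 ] [-0.1 -0.8 -0.7] 12.0
12 [ 0.02  -0.038  0.01 ] [-0.6 -0.2 -0.3] 12.2
16 [-0.047  0.011  0.007] [0.3 0.4 0.1] 12.5
20 [0.021 0.003 0.005] [ 0.3  1.  -0.7] 12.7
24 [ 0.072  0.05  -0.133] [ 0.3  0.  -0.9] 13.0
28 [ 0.082 -0.028 -0.343] [-0.3  0.9  1.1] 13.2
(np.float64(28.0), True)
```

Positive yaw runs into a hard stop at about 25° (0.34 N m). I go back and try the other way.

Run:
```python
from h import *
move_l([.526,.194,.1005],.05,rot=rot(Y0)); st()
print(turn(0,-77,step=5.5,lim=.22)); st()
```

```text
{'clock': 13.85, 'position': [0.526, 0.194, 0.1], 'contact_force': [-0.67, -0.597, 0.388], 'wrist_torque': [-0.009, 0.016, -0.005], 'finger_gap': 0.62, 'grasp_force': 48.686} -1.107
-6 [ 0.002 -0.001 -0.074] [-0.1  0.5 -0.6] 14.1
-11 [-0.038  0.01  -0.005] [ 0.4  0.5 -0.3] 14.3
-16 [ 0.061  0.07  -0.004] [0.5 0.3 0.1] 14.6
-22 [ 0.039 -0.026  0.018] [-0.8 -0.4  0.1] 14.8
-28 [-0.012 -0.02  -0.014] [ 0.2 -0.2  0.3] 15.1
-33 [-0.077 -0.057  0.004] [-0.7  0.5 -0.3] 15.3
-38 [-0.052 -0.046  0.   ] [-0.1 -0.4  0.2] 15.6
-44 [-0.046 -0.059 -0.009] [ 0.7  0.2 -0.9] 15.8
-50 [-0.013 -0.09  -0.025] [ 0.3 -0.1  0.1] 16.1
-55 [-0.095 -0.043  0.013] [ 0.3 -0.8  1. ] 16.4
-60 [-0.125 -0.069  0.005] [-0.3 -0.4  1.4] 16.6
-66 [-0.22  -0.169 -0.003] [ 0.6 -0.7  1.9] 16.9
-72 [-0.275 -0.174 -0.008] [ 0.6 -0.5  1.7] 17.1
-77 [-0.194 -0.141  0.057] [ 0.8 -0.6  0.4] 17.4
(-77, False)
{'clock': 17.35, 'position': [0.526, 0.194, 0.101], 'contact_force': [0.751, -0.568, 0.414], 'wrist_torque': [-0.194, -0.141, 0.057], 'finger_gap': 0.623, 'grasp_force': 48.91} 0.233
```

It ran freely to −77°. Before lifting, I check that the body is still seated and hasn't turned.

Run:
```python
from h import *
f=grab_frame("scene")
cv2.imwrite("pics/t77.png",cv2.resize(f["img"][165:295,350:500],(750,600-0),interpolation=cv2.INTER_CUBIC)[:,:,::-1])
```

```text
(no output)
```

View pics/t77.png

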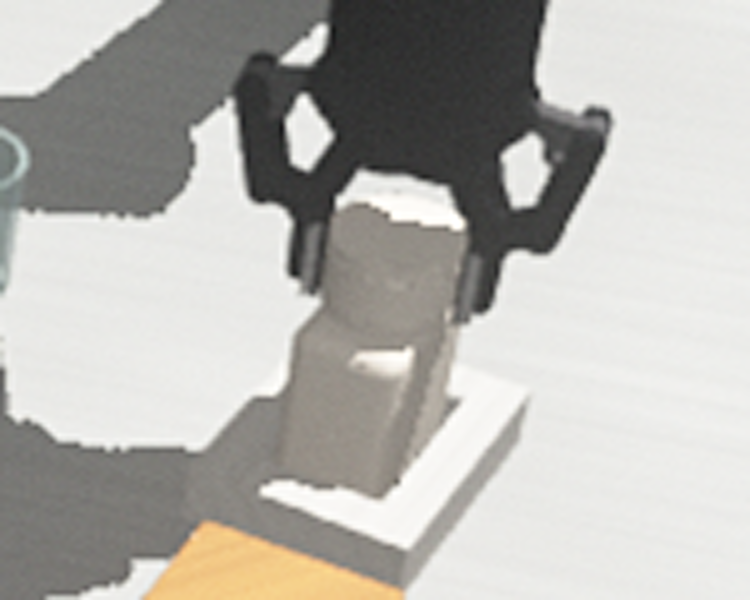

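The body is seated and aligned with the recess, with only the cap turned. I lift slightly and check whether any flask weight comes along.

Run:
```python
from h import *
F=[]
for z in (.103,.107,.112):
    print(z,move_l([.526,.194,z],.03,until_force=8)); 
    v=[]
    for i in range(6): sleep(.05); s=get_state(); v.append(np.r_[s["contact_force"],s["wrist_torque"]])
    print(np.round(np.mean(v,0),2))
f=grab_frame("scene")
cv2.imwrite("pics/lift.png",cv2.resize(f["img"][165:295,350:500],(750,600),interpolation=cv2.INTER_CUBIC)[:,:,::-1])
```

```text
0.103 False
[ 0.16 -0.2  -0.23 -0.06  0.01 -0.01]
0.107 False
[-0.19 -0.21 -0.11 -0.05  0.01 -0.01]
0.112 False
[-0.18 -0.1   0.06 -0.03  0.02  0.02]
```

View pics/lift.png

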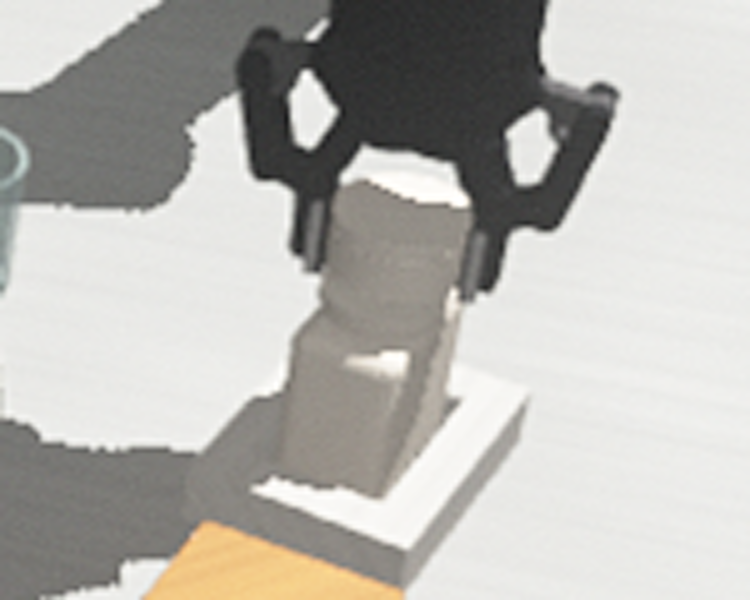

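The flask stays down and the cap is rising off the collar. I lift it clear.

Run:
```python
from h import *
print(move_l([.526,.194,.14],.05,until_force=8)); st()
move_l([.526,.194,.215],.1); sleep(.5); st()
f=grab_frame("scene")
cv2.imwrite("pics/clear.png",cv2.resize(f["img"][100:300,340:510],(510,600),interpolation=cv2.INTER_CUBIC)[:,:,::-1])
```

```text
False
{'clock': 19.908, 'position': [0.526, 0.194, 0.14], 'contact_force': [-0.167, -0.035, -0.692], 'wrist_torque': [0.026, 0.048, 0.024], 'finger_gap': 0.625, 'grasp_force': 48.645} 0.237
{'clock': 21.308, 'position': [0.526, 0.194, 0.215], 'contact_force': [-0.111, 0.595, 0.687], 'wrist_torque': [-0.068, 0.021, 0.007], 'finger_gap': 0.623, 'grasp_force': 48.648} 0.237
```

View pics/clear.png

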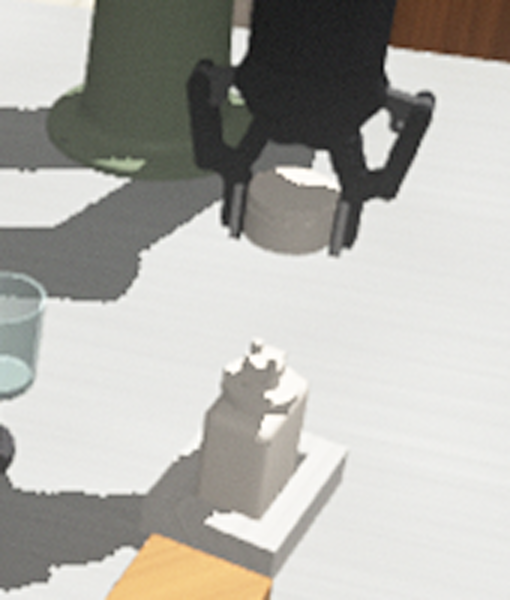

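The picture shows the cap in the gripper at (293,210), well clear of the bare neck at (257,350), and the flask upright with its foot in the recess. I hand in.

```bash
python3 -c "
from cell import *
print(sign_off())"
```

```text
the job is handed in; nothing more can be done
None
```

The job is handed in at about 21 s of the 58 s: the flask sits in the recess, its cap came off turning clockwise seen from above (the other way hit a hard stop at about 25°), and the gripper still holds the cap about 9 cm above the bare neck.

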